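# Reset the tripped overload relay in the garment conveyor's control box

## Task

The dry cleaner's garment conveyor has tripped (the power is off and the cover's thumb nuts are already in the dish): lift the cover off the two studs of the grey control box and lay it on the mat, then push the one reset button that has popped out fully home. Finally put the cover back over both studs so that it lies flat on the box, and let go. The cover is thin, brittle plastic: hold it with a light grip, set it down and seat it gently, never forcing it, and leave the other things on the counter where they are.

Things in the scene. Friction and masses are not known exactly. Their poses are not given: they have to be found in the camera images.
- box: Grey sheet-steel control box, fixed to the counter, open-topped: 150 mm along its x, 200 mm along its y, rim 75 mm high, walls 5 mm. Origin: centre of its underside, on the counter; z up. Inside, three white relays at x = 0, y = -44, 0 and 44 mm, each with a blue reset button; only the two brass studs stand above the rim. Two conduits stick out 30 mm from the +x wall, below the rim.
- stud_p (a point): Tip of the brass stud on the box at its x = 0, y = +85 mm. Upright, 10 mm diameter, 20 mm tall above the rim level (tip 95 mm above the counter); the top 9 mm tapers to 5 mm. The cover's hole goes over it.
- stud_n (a point): Tip of the other, identical stud, at the box's x = 0, y = -85 mm.
- cover: Loose light-grey plastic cover plate, 150 mm (its x) by 200 mm (its y) by 6 mm, about 0.25 kg, flat underneath, two 13 mm through holes at x = 0, y = +85 and -85 mm. Origin: centre of its underside; z up. Starts seated on the box with the box's axes, its origin 75 mm above the box's; half a turn round also fits. Cracks if pressed on box or mat with over 60 N, or dropped over 10 mm.
- cover_grip (a point): Centre of the top of the black moulded grip bar in the middle of the cover, 36 mm above the cover's underside; axes as the cover's. The bar is 80 mm along y, 16 mm wide in x and stands 30 mm above the plate: pinch it across its 16 mm width. The cover cracks if the fingers together load it with more than 160 N (gripping with up to 50 N is safe).
- mat: Thin dark-teal rubber mat, fixed, 220 mm along its x, 270 mm along its y, 4 mm thick; origin: centre of its underside, on the counter. The cover is laid here, flat, its middle within 80 mm of the mat's middle.
- reset_top (a point): Centre of the top of the popped-out blue reset button (20 mm diameter) on one of the three relays; which one differs between episodes. Popped out it stands 12 mm proud of its relay on a yellow stem, its top 71.5 mm above the counter; pushed home its top is 62.5 mm above the counter, like the two other buttons.
- reset (a joint): Travel of the popped-out reset button, m: 0 = fully out, 0.009 = fully home. It moves straight down against about 4 N and stays where it is left.
- jar: Bystander: amber shoe-cream jar with black lid, 57 mm across, 52 mm tall, standing between box and mat; origin under its centre.
- spray: Bystander: blue spray can, 54 mm across, 179 mm tall; origin under its centre.
- brush: Bystander: wooden shoe brush, 50 x 155 x 42 mm, bristles down, near the robot; origin under its centre.
- dish: Bystander: white dish, 90 mm across, 20 mm tall, with two brass thumb nuts; origin under its centre.
- stapler: Bystander: red stapler, 40 x 135 x 60 mm; origin under its centre.
- terminal: Bystander: black card terminal, 165 x 78 x 30 mm; origin under its centre.
- hanger: Bystander: wooden clothes hanger lying flat, 400 mm along x, 16 mm thick; origin on the counter, amid its bar.
There are look-alikes about, which are no part of the job. What is shaped like the cover but purple or yellow is not meant.

How it is judged:
By the outcome, as a careful person would: the job done as asked, in the order asked, and still so for the second after the job is handed in, with the robot touching nothing.
It also fails if it takes over 72 s, if anything falls off the work surface, if the arm or the gripper's body presses on something with over 40 N, if the wrist force passes 120 N, or if a joint passes its speed limit or range.

## Robot

A 7-joint arm with a two-finger parallel gripper is mounted at the origin on the work surface. World frame = base frame: x ahead of the robot, y to its left, z up, the work surface at z = 0. Lengths are in m, angles in rad, forces in N, time in s.
With the tool pointing down it reaches from about 0.425 to 1.025 m from the base axis. Payload 3.6 kg.
Tool frame: the origin (TCP) lies midway between the tips of the shut fingers; the grasp point (between the pads) lies 19 mm behind it; z points along the fingers, y is the line along which they close (so a half turn about z gives the same grasp; the last joint's range is limited). The gripper opens to 85 mm and grips with 20 to 120 N. Pads are 22 mm wide; open, the fingers measure 114 mm over their backs; the gripper's body (76 mm by 85 mm) begins 54 mm behind the grasp point. The pads swing forward as they close: fully open they stand 13 mm farther back than shut.
Start: joints at [-1.29, 0.591, 0.048, 1.609, -0.033, 0.943, -0.034], TCP at [0.265, 0.675, 0.231] pointing down, gripper open.
Joint ranges: [-2.69, 2.69], [-0.47, 2.24], [-1.27, 1.36], [0.19, 2.51], [-1.53, 4.68], [0.08, 2.07], [-3.09, 3.09]. Speed limits (rad/s): [2.57, 2.57, 3.14, 3.14, 3.14, 3.14, 3.14].

## Interface

Orientations are given as a rotation vector (axis times angle).
In Python, from workcell import env gives the robot as it stands.
- The arm moves only by the tool step_arm, never from a script. Its argument "deltas" is a list of rows, each an object with "xyz": the shift along the tool's x, y, z in cm, a list of three; "twist": the turn, a rotation vector about the tool's x, y, z in degrees, a list of three; "claw": the opening, from 0 (shut) to 1 (fully open). A call has 1 to 10 rows; each row shifts and turns the commanded pose from where the row before left it, along the tool's axes as they then stand; what a row does not reach is not made up. A row lasts 1/8 s, in which the tool goes at most 62.5 mm and 10.7 degrees, less where a joint would pass 70% of its speed; a pose out of reach is approached as far as the arm can. A call with a gripper value outside its range is refused whole. The fingers move at their own pace and stop on an object; the grip force is fixed at half the most. Time passes only in rows, so rows that do not move let the fingers close. It gives the time, the measured TCP pose, the force, the opening and the grip force at its end, in the units of the state.
- env.state(): the state, without advancing time (a new reading comes with each control period).
- env.grab_frame(name): name is "scene" or "top" or "wrist"; returns a dict with "frame" (480x640x3 uint8, red, green, blue), "fx", "fy", "cx", "cy" (pixels), "k1" (the pictures are not rectified: a ray, as slopes to the right and down, at radius r is drawn at 1 + k1 r^2 times it, then the intrinsics apply), "rvec" (rotation vector, rad) and "tvec" (3), from world to camera coordinates, as OpenCV has them. Camera axes: x right, y down, z forward; pixel columns grow to the right and rows downward; lengths in m; the calibration is good to about 2 mm. A picture is of the moment at which its call begins. There is no depth.
- env.finish_job(): hands the job in; it is judged then, once.
Trained networks look in a picture, given as the dict that the camera call returned (one of the last four; its "shot" number tells which), for a name from the list of things; names that differ only in an ending like _2 or _b are one class to them, and where a whole thing is asked for, a point or a joint stands for the part that bears it (a point fixed in the world has none). Each returns a list of dicts, best first, with "confidence" (0 to 1); they miss things now and then, are a little off and sometimes report something else, mostly with a low value. They report only what shows in the picture. A call takes as long as a camera call. They do not tell look-alikes from the thing itself.
- env.recognise(thing, picture): "bbox" ([centre column, centre row, width, height] in pixels, round what is visible of it).
- env.regions_of(thing, picture): "region" (480x640 bool, what is visible of it) and "bbox" ([centre column, centre row, width, height] in pixels, round what is visible of it).
- env.landmark_of(thing, picture): "uv" ([column, row] in pixels: a listed point, or the origin of a listed thing).
The state is a dict: "t": time; "joints": joint angles; "joint_velocities": joint speeds; "joint_torque": joint torques, N m; "ee_pos": TCP position; "ee_rot": TCP orientation; "force": force on the tool from outside, world axes, zero at the start; "moment": the same for the moment, N m; "opening": finger opening in m; "gripper_force": force on a finger pad.
Only numpy, scipy, OpenCV 4.12 (cv2) and the standard library are available. Lean on these libraries where they do the work, as an engineer would, in place of code of your own. Each camera call takes 0.05 s, during which the arm holds its last target. There are 200 camera calls.

## Working session

There is one attempt and no reset: what is moved stays moved. The work goes in short steps, Python scripts to look and compute and a tool call to move; the robot and the scene stay as the last step left them, time stands still between calls to the robot, and variables do not carry over. Pictures are saved under pics/ and viewed, at most 10 in all, crops included, and the job is handed in when it is done.

Besides the shell and the picture viewer there is one more tool, called after ">>>" as name(argument=value, ...), one argument or row to a line, values as JSON. step_arm: Moves the arm, as the interface text tells. Its arguments: {"type":"object","properties":{"deltas":{"type":"array","items":{"type":"object","properties":{"xyz":{"type":"array","items":{"type":"number"}},"twist":{"type":"array","items":{"type":"number"}},"claw":{"type":"number"}}}}},"required":["deltas"]}

```bash
mkdir -p pics; ls; cat > h.py <<'E'
import numpy as np, cv2
from scipy.spatial.transform import Rotation as R
from workcell import env
def cam(p):
    return R.from_rotvec(np.ravel(p["rvec"])).as_matrix(), np.ravel(p["tvec"])
def ray(p,uv):
    d=np.array([(uv[0]-p["cx"])/p["fx"],(uv[1]-p["cy"])/p["fy"]]); s=d.copy()
    for _ in range(20): s=d/(1+p["k1"]*(s@s))
    M,t=cam(p); v=M.T@np.array([s[0],s[1],1]); return -M.T@t, v/np.linalg.norm(v)
def atz(p,uv,z):
    o,v=ray(p,uv); return o+v*(z-o[2])/v[2]
def tri(obs):
    A=0;b=0
    for p,uv in obs:
        o,v=ray(p,uv); P=np.eye(3)-np.outer(v,v); A=A+P; b=b+P@o
    x=np.linalg.solve(A,b); return x
def proj(p,X):
    M,t=cam(p); c=M@np.asarray(X)+t; s=c[:2]/c[2]; s=s*(1+p["k1"]*(s@s))
    return np.array([s[0]*p["fx"]+p["cx"],s[1]*p["fy"]+p["cy"]])
def save(p,n): cv2.imwrite("pics/"+n+".png",p["frame"][:,:,::-1])
def tool(dw):  # world shift (m) to tool axes cm
    return np.round(100*R.from_rotvec(env.state()["ee_rot"]).inv().apply(dw),2)
E
python3 - <<'E'
from h import *
s=env.state(); print({k:np.round(v,3) for k,v in s.items()})
P={n:env.grab_frame(n) for n in("scene","top","wrist")}
for n,p in P.items(): save(p,n+"0")
for n,p in P.items():
    print(n,np.round(ray(p,(320,240)),3))
    for th in("stud_p","stud_n","cover_grip","cover","mat","jar","box"):
        print(n,th,[(np.round(d["uv"],1),round(d["confidence"],2)) for d in env.landmark_of(th,p)])
E
```

```text
pics
{'t': np.float64(0.0), 'joints': array([-1.291,  0.592,  0.048,  1.61 , -0.033,  0.943, -0.034]), 'joint_velocities': array([-0.001,  0.001,  0.002, -0.002, -0.   ,  0.001, -0.001]), 'joint_torque': array([ 0.0000e+00, -5.4869e+01,  1.5460e+00, -1.9813e+01,  9.0000e-03,
        9.0000e-03,  0.0000e+00]), 'ee_pos': array([0.264, 0.674, 0.23 ]), 'ee_rot': array([-0.584, -3.087,  0.004]), 'force': array([ 0.32 ,  0.203, -0.383]), 'moment': array([ 0.026, -0.003,  0.046]), 'gripper_force': np.float64(0.0), 'opening': np.float64(0.085)}
scene [[ 1.278 -0.366  1.217]
 [-0.535  0.271 -0.8  ]]
scene stud_p [(array([346.7, 214.8]), 0.75)]
scene stud_n [(array([346.7, 214.8]), 0.75)]
scene cover_grip [(array([191.6, 224.2]), 0.94), (array([376.1, 206.4]), 0.88), (array([365. , 156.1]), 0.87)]
scene cover [(array([363.8, 162.5]), 0.93), (array([376.1, 215.9]), 0.72)]
scene mat [(array([243.2, 300. ]), 0.84), (array([475. , 228.3]), 0.62)]
scene jar [(array([317.4, 269.1]), 0.95)]
scene box [(array([371.3, 230.1]), 0.77), (array([351.2, 314.3]), 0.5)]
top [[ 0.257  0.003  1.219]
 [ 0.22  -0.031 -0.975]]
top stud_p [(array([256.8, 254.1]), 0.91), (array([184.8, 248.2]), 0.59)]
top stud_n [(array([256.8, 254.1]), 0.91), (array([184.8, 248.2]), 0.59)]
top cover_grip [(array([216.1, 251.7]), 0.88), (array([433.5, 336.1]), 0.79), (array([233.1, 163.7]), 0.71)]
top cover [(array([433.3, 335.5]), 0.91), (array([222.4, 254.6]), 0.76), (array([187.9, 364.8]), 0.7)]
top mat [(array([393.9, 223.2]), 0.81), (array([183.8, 247.5]), 0.63)]
top jar [(array([310.1, 237. ]), 0.89), (array([319.8, 298.6]), 0.54)]
top box []
wrist [[ 0.191  0.704  0.372]
 [ 0.291 -0.112 -0.95 ]]
wrist stud_p []
wrist stud_n []
wrist cover_grip []
wrist cover []
wrist mat []
wrist jar []
wrist box []
```

View pics/top0.png

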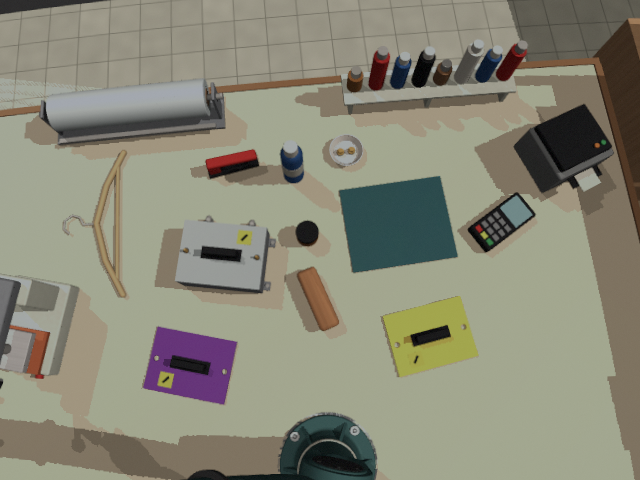

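View pics/scene0.png

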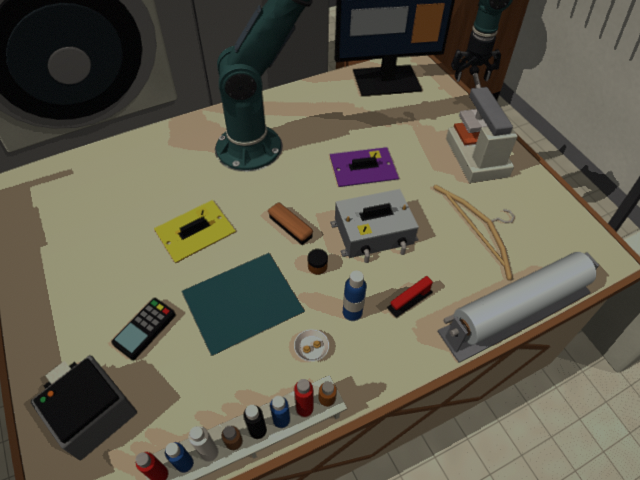

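The top view shows the grey box and cover at about (222,255), with studs at about (185,250) and (257,257) and conduits on the +X side. The mat is at (398,223), and the jar (307,233) stands between the box and the mat. In the scene view the box is at (376,215) and the mat at (243,300). The purple and yellow plates are decoys.

```bash
python3 - <<'E'
from h import *
t=env.grab_frame("top"); s=env.grab_frame("scene")
g=tri([(t,(216.1,251.7)),(s,(376.1,206.4))]); print("grip",g, proj(t,g),proj(s,g))
for uv in((256.8,254.1),(184.8,248.2)): 
    x=atz(t,uv,.095); print("stud@.095",x,proj(s,x))
print("tri n",tri([(t,(256.8,254.1)),(s,(346.7,214.8))]))
print("tri p?",tri([(t,(184.8,248.2)),(s,(346.7,214.8))]))
for p,n in((t,"t"),(s,"s")):
    for d in env.regions_of("mat",p)[:1]:
        c=max(cv2.findContours(d["region"].astype(np.uint8),0,2)[0],key=cv2.contourArea)
        q=cv2.approxPolyDP(c,0.03*cv2.arcLength(c,True),True)[:,0]
        w=np.array([atz(p,u,.004) for u in q]); print("mat",n,d["confidence"],w.round(3).tolist(),w.mean(0)); 
    for d in env.regions_of("cover",p):
        print("cover",n,d["confidence"],d["bbox"],s["frame"][0,0] is None)
for th,z in(("jar",0),("spray",0),("brush",0),("dish",0),("stapler",0),("terminal",0),("hanger",0)):
    print(th,[ (atz(p,d[0]["uv"],z).round(3)[:2].tolist()) for p in(t,s) for d in [env.landmark_of(th,p)] if d])
E
```

```text
grip [0.5014659  0.20491998 0.11244805] [217.34958464 252.06036588] [377.12620659 206.15334981]
stud@.095 [0.49165468 0.11635082 0.095     ] [347.43194976 218.19600326]
stud@.095 [0.52187153 0.28430131 0.095     ] [404.0173899  205.91700714]
tri n [0.48894034 0.11491636 0.10775306]
tri p? [0.49596831 0.19598001 0.11952817]
mat t 0.66 [[0.673, -0.364, 0.004], [0.657, -0.098, 0.004], [0.445, -0.108, 0.004], [0.457, -0.377, 0.004]] [ 0.5578123  -0.23696803  0.004     ]
cover t 0.98 [429.4, 334.2, 92.4, 80.1] False
cover t 0.89 [221.8, 257.0, 95.3, 64.7] False
cover t 0.85 [190.1, 366.6, 95.2, 81.3] False
cover t 0.3 [229.2, 255.0, 91.3, 75.7] False
cover s 0.85 [365.3, 166.9, 68.8, 40.4] False
cover s 0.65 [378.5, 214.9, 83.2, 54.0] False
cover s 0.6 [193.9, 231.8, 83.0, 63.1] False
jar [[0.545, -0.005], [0.546, -0.003]]
spray [[0.71, 0.023]]
brush [[0.386, -0.016], [0.4, -0.016]]
dish [[0.766, -0.121]]
stapler [[0.751, 0.172], [0.753, 0.158]]
terminal [[0.529, -0.501], [0.525, -0.487]]
hanger [[0.629, 0.483], [0.621, 0.487]]
```

>>> step_arm(
  deltas=[
    {"xyz":[0,0,-5]},
    {"xyz":[0,0,-5]},
    {"xyz":[-4.4,-3.9,0]},
    {"xyz":[-4.4,-3.9,0]},
    {"xyz":[-4.4,-3.9,0]},
    {"xyz":[-4.4,-3.9,0]},
    {"xyz":[-4.4,-3.9,0]},
    {"xyz":[-4.4,-3.9,0]},
    {"xyz":[-4.4,-3.9,0]},
    {"xyz":[-4.4,-3.9,0]},
  ],
)

```text
invalid input at $.deltas[0]: expected keys xyz, twist, claw
```

>>> step_arm(
  deltas=[
    {"twist":[0,0,10]},
    {"twist":[0,0,10]},
    {"twist":[0,0,10]},
    {"twist":[0,0,10]},
    {"twist":[0,0,10]},
    {"twist":[0,0,10]},
    {"twist":[0,0,10]},
    {"twist":[0,0,8.5]},
    {},
    {},
  ],
)

```text
invalid input at $.deltas[0]: expected keys xyz, twist, claw
```

```bash
cat > look.py <<'E'
from h import *
import sys
w=env.grab_frame("wrist"); save(w,sys.argv[1]); s=env.state()
print(s["ee_pos"].round(4),s["ee_rot"].round(3),s["joints"].round(2)); print(np.round(ray(w,(320,240)),3))
M=R.from_rotvec(s["ee_rot"]).as_matrix(); print("tool y az",np.degrees(np.arctan2(M[1,1],M[0,1])))
for th,z in(("stud_p",.095),("cover_grip",.111),("cover",.075),("reset_top",.0715),("box",0)):
    for d in env.landmark_of(th,w): print(th,np.round(d["uv"],1),round(d["confidence"],2),atz(w,d["uv"],z).round(4))
E
python3 look.py wrist1
```

```text
[0.2647 0.6749 0.2313] [ 0.584  3.087 -0.   ] [-1.29  0.59  0.05  1.61 -0.03  0.94 -0.03]
[[ 0.191  0.704  0.373]
 [ 0.291 -0.11  -0.95 ]]
tool y az 68.58386226739643
```

View pics/wrist1.png

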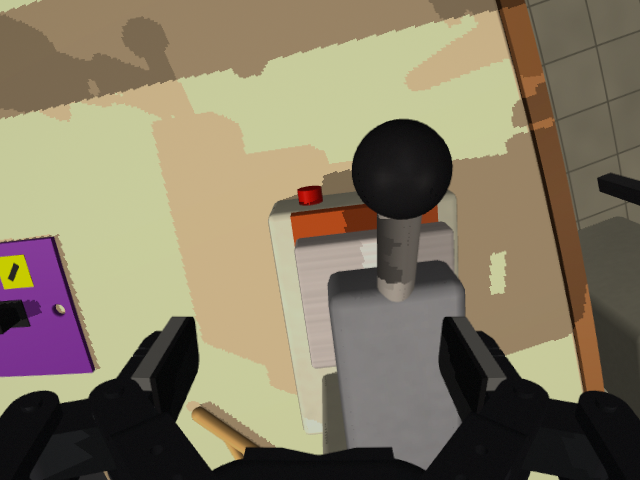

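The wrist view shows a press with a ball knob (400,170) right in front of the fingers. I'll lift well clear before travelling.

>>> step_arm(
  deltas=[
    {"xyz":[0,0,-5],"twist":[0,0,0],"claw":1},
    {"xyz":[0,0,-5],"twist":[0,0,0],"claw":1},
    {"xyz":[0,0,-5],"twist":[0,0,0],"claw":1},
    {"xyz":[0,-5,0],"twist":[0,0,0],"claw":1},
    {"xyz":[0,-5,0],"twist":[0,0,0],"claw":1},
    {"xyz":[-4,-4.2,0],"twist":[0,0,0],"claw":1},
    {"xyz":[-4,-4.2,0],"twist":[0,0,0],"claw":1},
    {"xyz":[-4,-4.2,0],"twist":[0,0,0],"claw":1},
    {"xyz":[-4,-4.2,0],"twist":[0,0,0],"claw":1},
    {"xyz":[-4,-4.2,0],"twist":[0,0,0],"claw":1},
  ],
)

```text
t: 3.75
ee_pos: [0.3384, 0.3114, 0.3817]
ee_rot: [0.584, 3.086, 0.002]
force: [1.2, -0.0, -1.0]
opening: 0.0855
gripper_force: 0.0
```

>>> step_arm(
  deltas=[
    {"xyz":[-5,-1,0],"twist":[0,0,0],"claw":1},
    {"xyz":[-5,-1,0],"twist":[0,0,0],"claw":1},
    {"xyz":[-5,-1,0],"twist":[0,0,0],"claw":1},
    {"xyz":[-4,-1,0],"twist":[0,0,0],"claw":1},
    {"xyz":[0,0,0],"twist":[0,0,10],"claw":1},
    {"xyz":[0,0,0],"twist":[0,0,10],"claw":1},
    {"xyz":[0,0,0],"twist":[0,0,10],"claw":1},
    {"xyz":[0,0,0],"twist":[0,0,10],"claw":1},
    {"xyz":[0,0,0],"twist":[0,0,10],"claw":1},
    {"xyz":[0,0,0],"twist":[0,0,10],"claw":1},
  ],
)

```text
t: 5.0
ee_pos: [0.4999, 0.2067, 0.3815]
ee_rot: [-2.056, -2.376, -0.001]
force: [-0.4, 0.4, -0.2]
opening: 0.0855
gripper_force: 0.0
```

>>> step_arm(
  deltas=[
    {"xyz":[0,0,2],"twist":[0,0,10],"claw":1},
    {"xyz":[0,0,2],"twist":[0,0,8.5],"claw":1},
    {"xyz":[0,0,0],"twist":[0,0,0],"claw":1},
    {"xyz":[0,0,0],"twist":[0,0,0],"claw":1},
  ],
)

```text
t: 5.5
ee_pos: [0.5005, 0.2069, 0.342]
ee_rot: [2.403, 2.024, 0.002]
force: [0.7, 0.3, -0.2]
opening: 0.0854
gripper_force: 0.0
```

```bash
python3 look.py wrist2
```

```text
[0.5006 0.2069 0.3423] [2.403 2.023 0.003] [-0.92  0.26  0.55  1.92 -0.16  1.   -0.46]
[[ 0.514  0.285  0.484]
 [-0.049 -0.308 -0.95 ]]
tool y az -9.818582720023288
stud_p [321.2 278.7] 0.96 [0.4878 0.1193 0.095 ]
cover_grip [321.2 197.8] 0.84 [0.5021 0.2035 0.111 ]
cover_grip [ 75.8 126.2] 0.6 [0.3002 0.305  0.111 ]
cover [ 89.1 124.5] 0.77 [0.2934 0.3058 0.075 ]
cover [322.5 188.9] 0.74 [0.5037 0.2042 0.075 ]
box [544.9 374.8] 0.25 [ 0.7642 -0.1197  0.    ]
```

View pics/wrist2.png

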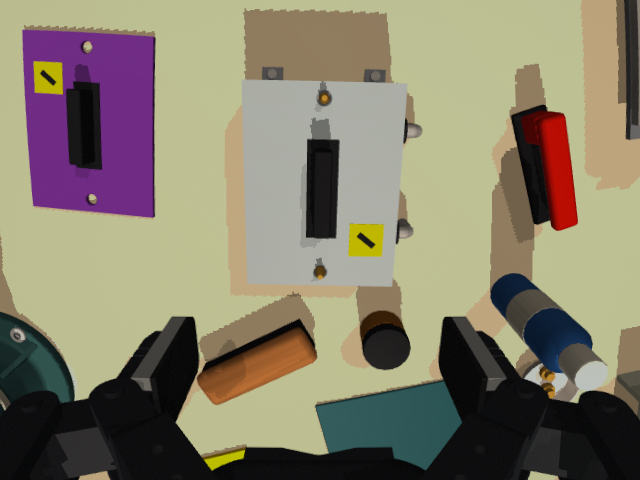

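Wrist view: cover at (245–405, 80–287), with studs at about (324,98) and (320,274). The black bar spans (322,140) to (322,238), and the purple decoy is at left.

```bash
python3 - <<'E'
from h import *
w=env.grab_frame("wrist"); t=env.grab_frame("top")
a=atz(w,(324,98),.095); b=atz(w,(320.5,275),.095); print(a,b,np.linalg.norm(a-b),(a+b)/2,"yaw",np.degrees(np.arctan2(-(a-b)[0],(a-b)[1])))
print("tri grip",tri([(w,(321.5,197)),(t,(216.1,251.7))]), "n",tri([(w,(320.5,275)),(t,(256.8,254.1))]),"p",tri([(w,(324,98)),(t,(184.8,248.2))]))
f=w["frame"].astype(int); m=(f.max(2)<60).astype(np.uint8); m[:, :250]=0; m[:,400:]=0; m[:110]=0;m[260:]=0
n,l,st,c=cv2.connectedComponentsWithStats(m); i=1+np.argmax(st[1:,4]); print(st[i],c[i])
for r in (150,190,230):
    q=np.where(l[r]==i)[0]; print(r,q.min(),q.max())
# cover corners
m=((f.min(2)>150)&(f.max(2)-f.min(2)<20)).astype(np.uint8)
n,l,st,c=cv2.connectedComponentsWithStats(m); i=l[250,290]; print(st[i])
ct=max(cv2.findContours((l==i).astype(np.uint8),0,2)[0],key=cv2.contourArea)
q=cv2.approxPolyDP(cv2.convexHull(ct),6,True)[:,0]; W=np.array([atz(w,u,.081) for u in q]); print(q.tolist(),W.round(4).tolist(),W.mean(0))
E
```

```text
[0.51902959 0.28773754 0.095     ] [0.4875049  0.12334724 0.095     ] 0.16738570846358233 [0.50326724 0.20554239 0.095     ] yaw -10.85567002804085
tri grip [0.50187727 0.20621851 0.11864089] n [0.49001317 0.1186205  0.08796072] p [0.52069178 0.28626808 0.09305258]
[ 306  139   33   99 2987] [321.73853365 187.52828925]
150 307 338
190 307 337
230 306 335
[  242    80   165   206 25747]
[[242, 80], [406, 84], [391, 285], [248, 282]] [[0.4491, 0.3164, 0.081], [0.5944, 0.2877, 0.081], [0.5566, 0.0938, 0.081], [0.4114, 0.1226, 0.081]] [0.50289963 0.20511676 0.081     ]
```

>>> step_arm(
  deltas=[
    {"xyz":[0,0,4],"twist":[0,0,1.2],"claw":1},
    {"xyz":[0,0,4],"twist":[0,0,0],"claw":1},
    {"xyz":[0,0,4],"twist":[0,0,0],"claw":1},
    {"xyz":[0,0,2],"twist":[0,0,0],"claw":1},
    {"xyz":[0,0,0],"twist":[0,0,0],"claw":1},
    {"xyz":[0,0,0],"twist":[0,0,0],"claw":1},
  ],
)

```text
t: 6.65
ee_pos: [0.5009, 0.2069, 0.2022]
ee_rot: [2.426, 1.996, 0.003]
force: [-0.4, 0.7, 0.4]
opening: 0.0852
gripper_force: 0.0
```

```bash
cat > meas.py <<'E'
from h import *
w=env.grab_frame("wrist"); s=env.state(); M=R.from_rotvec(s["ee_rot"]).as_matrix()
print(s["ee_pos"].round(4),"az",np.degrees(np.arctan2(M[1,1],M[0,1])))
f=w["frame"].astype(int)
m=((f.min(2)>140)&(f.max(2)-f.min(2)<20)).astype(np.uint8)
n,l,st,c=cv2.connectedComponentsWithStats(m); i=1+np.argmax(st[1:,4]); print(st[i])
ct=max(cv2.findContours((l==i).astype(np.uint8),0,2)[0],key=cv2.contourArea)
q=cv2.approxPolyDP(cv2.convexHull(ct),8,True)[:,0]; W=np.array([atz(w,u,.081) for u in q]); print(q.tolist(),W.round(4).tolist(),W.mean(0))
for th,z in(("stud_p",.095),("cover_grip",.111)):
    for d in env.landmark_of(th,w): print(th,np.round(d["uv"],1),round(d["confidence"],2),atz(w,d["uv"],z).round(4))
save(w,"m%d"%w["shot"]); print("m%d"%w["shot"])
E
python3 meas.py
```

```text
[0.501  0.207  0.2025] az -11.114643876583006
[  197    70   253   294 54573]
[[449, 71], [424, 362], [221, 363], [197, 71]] [[0.595, 0.2884, 0.081], [0.5568, 0.0936, 0.081], [0.4114, 0.1215, 0.081], [0.4493, 0.3169, 0.081]] [0.50313837 0.20510895 0.081     ]
stud_p [324.8 359.5] 0.76 [0.4879 0.1196 0.095 ]
stud_p [323.   95.5] 0.72 [0.5191 0.2881 0.095 ]
cover_grip [323.  245.1] 0.58 [0.5032 0.2065 0.111 ]
m10
```

>>> step_arm(
  deltas=[
    {"xyz":[-0.15,0.25,3],"twist":[0,0,0],"claw":1},
    {"xyz":[0,0,3],"twist":[0,0,0],"claw":1},
    {"xyz":[0,0,3],"twist":[0,0,0],"claw":1},
    {"xyz":[0,0,1.5],"twist":[0,0,0],"claw":1},
    {"xyz":[0,0,1],"twist":[0,0,0],"claw":1},
    {"xyz":[0,0,0],"twist":[0,0,0],"claw":1},
    {"xyz":[0,0,0],"twist":[0,0,0],"claw":0.4},
    {"xyz":[0,0,0],"twist":[0,0,0],"claw":0.4},
    {"xyz":[0,0,0],"twist":[0,0,0],"claw":0.3},
    {"xyz":[0,0,0],"twist":[0,0,0],"claw":0.3},
  ],
)

```text
t: 8.05
ee_pos: [0.5023, 0.2048, 0.0865]
ee_rot: [2.426, 1.996, 0.001]
force: [-0.4, -0.0, 0.5]
opening: 0.0254
gripper_force: 0.0
```

>>> step_arm(
  deltas=[
    {"xyz":[0,0,0],"twist":[0,0,0],"claw":0.24},
    {"xyz":[0,0,0],"twist":[0,0,0],"claw":0.22},
    {"xyz":[0,0,0],"twist":[0,0,0],"claw":0.2},
    {"xyz":[0,0,0],"twist":[0,0,0],"claw":0.19},
  ],
)

```text
t: 8.55
ee_pos: [0.5029, 0.2047, 0.0864]
ee_rot: [2.426, 1.995, 0.002]
force: [2.1, -1.1, -0.6]
opening: 0.0163
gripper_force: 0.7
```

>>> step_arm(
  deltas=[
    {"xyz":[0,0,0],"twist":[0,0,0],"claw":0.17},
    {"xyz":[0,0,0],"twist":[0,0,0],"claw":0.17},
    {"xyz":[0,0,0],"twist":[0,0,0],"claw":0.17},
  ],
)

```text
t: 8.93
ee_pos: [0.5029, 0.2047, 0.0865]
ee_rot: [2.426, 1.995, 0.002]
force: [2.2, 0.3, 1.7]
opening: 0.0155
gripper_force: 37.4
```

>>> step_arm(
  deltas=[
    {"xyz":[0,0,-0.5],"twist":[0,0,0],"claw":0.17},
    {"xyz":[0,0,-0.5],"twist":[0,0,0],"claw":0.17},
    {"xyz":[0,0,-0.8],"twist":[0,0,0],"claw":0.17},
    {"xyz":[0,0,-1],"twist":[0,0,0],"claw":0.17},
    {"xyz":[0,0,-1.2],"twist":[0,0,0],"claw":0.17},
    {"xyz":[0,0,-2],"twist":[0,0,0],"claw":0.17},
    {"xyz":[0,0,-2],"twist":[0,0,0],"claw":0.17},
    {"xyz":[0,0,-2],"twist":[0,0,0],"claw":0.17},
    {"xyz":[0,0,-2],"twist":[0,0,0],"claw":0.17},
    {"xyz":[0,0,-1],"twist":[0,0,0],"claw":0.17},
  ],
)

```text
t: 10.18
ee_pos: [0.5023, 0.2048, 0.2178]
ee_rot: [-2.426, -1.996, -0.003]
force: [0.4, -0.6, -2.2]
opening: 0.0153
gripper_force: 37.5
```

```bash
python3 - <<'E'
from h import *
t=env.grab_frame("top"); save(t,"top_lift"); cv2.imwrite("pics/c.png",cv2.resize(t["frame"][180:330,130:330,::-1],None,fx=3,fy=3))
print(env.state()["ee_pos"],env.state()["gripper_force"],env.state()["force"])
print(tool(np.array([.558,-.237,0])-env.state()["ee_pos"]*[1,1,0]))
E
```

```text
[0.50276906 0.20499872 0.21845337] 37.487924695014954 [ 0.38950203  0.26373232 -1.58094711]
[-42.31  13.94  -0.06]
```

View pics/c.png

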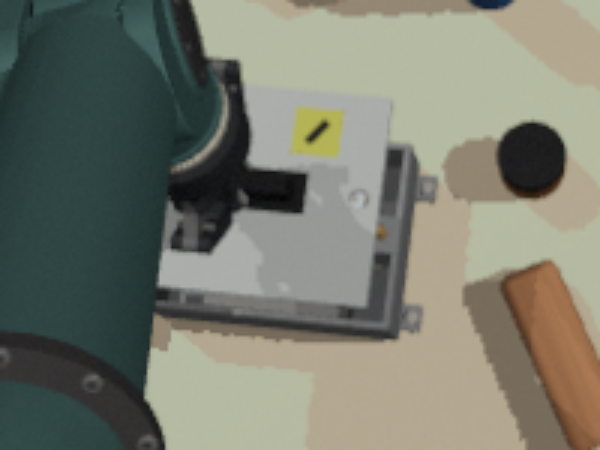

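The cover is off and held, and the box is open beneath it. Next I carry it to the mat.

>>> step_arm(
  deltas=[
    {"xyz":[-2,0.7,0],"twist":[0,0,0],"claw":0.17},
    {"xyz":[-4.6,1.5,0],"twist":[0,0,0],"claw":0.17},
    {"xyz":[-4.8,1.6,0],"twist":[0,0,0],"claw":0.17},
    {"xyz":[-4.8,1.6,0],"twist":[0,0,0],"claw":0.17},
    {"xyz":[-4.8,1.6,0],"twist":[0,0,0],"claw":0.17},
    {"xyz":[-4.8,1.6,0],"twist":[0,0,0],"claw":0.17},
    {"xyz":[-4.8,1.6,0],"twist":[0,0,0],"claw":0.17},
    {"xyz":[-4.8,1.6,0],"twist":[0,0,0],"claw":0.17},
    {"xyz":[-4.6,1.5,0],"twist":[0,0,0],"claw":0.17},
    {"xyz":[-2.3,0.6,0],"twist":[0,0,0],"claw":0.17},
  ],
)

```text
t: 11.48
ee_pos: [0.5547, -0.2427, 0.2155]
ee_rot: [2.432, 1.988, -0.005]
force: [0.3, 0.8, -3.4]
opening: 0.0152
gripper_force: 37.4
```

>>> step_arm(
  deltas=[
    {"xyz":[0,0,0],"twist":[0,0,-7],"claw":0.17},
    {"xyz":[0,0,0],"twist":[0,0,-7],"claw":0.17},
    {"xyz":[0,0,3],"twist":[0,0,0],"claw":0.17},
    {"xyz":[0,0,3],"twist":[0,0,0],"claw":0.17},
    {"xyz":[0,0,3],"twist":[0,0,0],"claw":0.17},
    {"xyz":[0,0,3],"twist":[0,0,0],"claw":0.17},
    {"xyz":[0,0,3],"twist":[0,0,0],"claw":0.17},
    {"xyz":[0,0,2],"twist":[0,0,0],"claw":0.17},
    {"xyz":[0,0,0],"twist":[0,0,0],"claw":0.17},
    {"xyz":[0,0,0],"twist":[0,0,0],"claw":0.17},
  ],
)

```text
t: 12.72
ee_pos: [0.5573, -0.2379, 0.0469]
ee_rot: [2.165, 2.275, 0.0]
force: [0.1, 0.5, -2.9]
opening: 0.0153
gripper_force: 37.3
```

```bash
python3 - <<'E'
from h import *
s=env.state();print(s["ee_pos"],s["ee_rot"],s["force"],s["gripper_force"],s["joints"].round(2))
t=env.grab_frame("scene"); cv2.imwrite("pics/c2.png",cv2.resize(t["frame"][180:400,130:430,::-1],None,fx=2.5,fy=2.5))
E
```

```text
[ 0.55731583 -0.23794738  0.04694012] [2.16453081e+00 2.27522617e+00 1.67512756e-04] [ 0.0682676   0.49017923 -2.88869118] 37.34058380126953 [ 0.13  0.72  0.28  2.   -0.41  0.48  0.77]
```

View pics/c2.png

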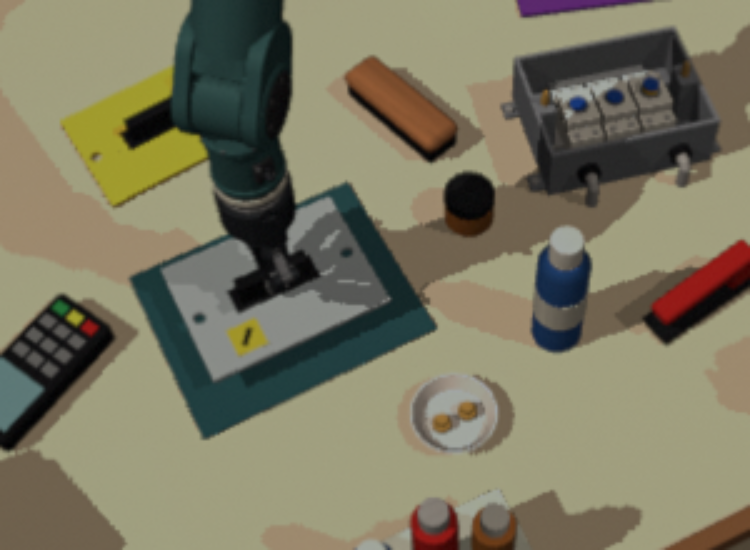

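The cover hangs over the mat, aligned and well inside its edges. The +y button (crop 650,85) appears to be the one standing proud. I lower the rest gently.

>>> step_arm(
  deltas=[
    {"xyz":[0,0,1.2],"twist":[0,0,0],"claw":0.17},
    {"xyz":[0,0,1],"twist":[0,0,0],"claw":0.17},
    {"xyz":[0,0,0.5],"twist":[0,0,0],"claw":0.17},
    {"xyz":[0,0,0.2],"twist":[0,0,0],"claw":0.17},
    {"xyz":[0,0,0.1],"twist":[0,0,0],"claw":0.17},
    {"xyz":[0,0,0.1],"twist":[0,0,0],"claw":0.17},
    {"xyz":[0,0,0],"twist":[0,0,0],"claw":0.17},
  ],
)

```text
t: 13.65
ee_pos: [0.5572, -0.2372, 0.0156]
ee_rot: [2.164, 2.276, 0.0]
force: [-0.4, 0.2, -2.1]
opening: 0.0153
gripper_force: 37.5
```

>>> step_arm(
  deltas=[
    {"xyz":[0,0,0.05],"twist":[0,0,0],"claw":0.17},
    {"xyz":[0,0,0],"twist":[0,0,0],"claw":0.17},
  ],
)

```text
t: 13.9
ee_pos: [0.5572, -0.2372, 0.0155]
ee_rot: [2.165, 2.276, 0.001]
force: [-1.0, 0.6, 4.7]
opening: 0.0154
gripper_force: 38.5
```

>>> step_arm(
  deltas=[
    {"xyz":[0,0,0],"twist":[0,0,0],"claw":0.25},
    {"xyz":[0,0,0],"twist":[0,0,0],"claw":0.5},
    {"xyz":[0,0,0],"twist":[0,0,0],"claw":0.7},
    {"xyz":[0,0,-2],"twist":[0,0,0],"claw":0.7},
    {"xyz":[0,0,-5],"twist":[0,0,0],"claw":0.7},
    {"xyz":[0,0,-5],"twist":[0,0,0],"claw":0.7},
    {"xyz":[0,0,-5],"twist":[0,0,0],"claw":0.6},
    {"xyz":[0,0,-3],"twist":[0,0,0],"claw":0.4},
    {"xyz":[0,0,0],"twist":[0,0,7],"claw":0.2},
    {"xyz":[0,0,0],"twist":[0,0,7],"claw":0},
  ],
)

```text
t: 15.15
ee_pos: [0.5572, -0.2372, 0.217]
ee_rot: [2.429, 1.989, 0.003]
force: [-0.9, -0.4, -0.2]
opening: 0.0005
gripper_force: 0.0
```

```bash
python3 - <<'E'
from h import *
s=env.state();print(s["ee_pos"],s["ee_rot"],s["force"])
print(tool(np.array([.503,.205,.27])-s["ee_pos"]))
t=env.grab_frame("top"); c=env.grab_frame("scene")
for p in(t,c):
  for th in("reset_top","stud_p"):print(th,[(d["uv"],d["confidence"],atz(p,d["uv"],.0715)) for d in env.landmark_of(th,p)])
E
```

```text
[ 0.55720438 -0.23723193  0.21700704] [2.42896901 1.98946123 0.00332499] [-0.88768379 -0.39980372 -0.1805239 ]
[ 42.29 -14.01  -5.32]
reset_top [([203.2, 252.7], 0.56, array([0.5121775 , 0.24636833, 0.0715    ]))]
stud_p [([259.8, 254.3], 0.86, array([0.4953864, 0.1116439, 0.0715   ])), ([183.9, 250.0], 0.67, array([0.52319919, 0.29252252, 0.0715    ]))]
reset_top [([390.1, 217.4], 0.59, array([0.52576987, 0.23853868, 0.0715    ]))]
stud_p [([346.8, 213.4], 0.8, array([0.45861228, 0.13320937, 0.0715    ])), ([406.6, 202.5], 0.7, array([0.49802392, 0.31188535, 0.0715    ]))]
```

>>> step_arm(
  deltas=[
    {"xyz":[2,-0.7,-2],"twist":[0,0,0],"claw":0},
    {"xyz":[5,-1.6,-2],"twist":[0,0,0],"claw":0},
    {"xyz":[5,-1.6,0],"twist":[0,0,0],"claw":0},
    {"xyz":[5,-1.6,0],"twist":[0,0,0],"claw":0},
    {"xyz":[5,-1.6,0],"twist":[0,0,0],"claw":0},
    {"xyz":[5,-1.6,0],"twist":[0,0,0],"claw":0},
    {"xyz":[5,-1.6,0],"twist":[0,0,0],"claw":0},
    {"xyz":[5,-1.7,0],"twist":[0,0,0],"claw":0},
    {"xyz":[5.3,-2,0],"twist":[0,0,0],"claw":0},
    {"xyz":[0,0,0],"twist":[0,0,0],"claw":0},
  ],
)

```text
t: 16.7
ee_pos: [0.4999, 0.2111, 0.2545]
ee_rot: [-2.414, -2.008, -0.001]
force: [1.2, -1.0, -0.0]
opening: 0.0001
gripper_force: 0.0
```

```bash
python3 look.py wrist3; python3 - <<'E'
from h import *
s=env.state();w=env.grab_frame("wrist")
b=np.array([.5031,.2051]); ax=np.array([.193,.981])
for y in(-.044,0,.044):
    x=[*(b+y*ax),.0715 if y>.01 else .0625]; print(x,proj(w,x))
E
```

```text
[0.5005 0.2076 0.2546] [-2.419 -2.003  0.   ] [-0.86  0.37  0.5   2.02 -0.24  0.82 -0.41]
[[ 0.514  0.289  0.397]
 [-0.054 -0.306 -0.951]]
tool y az -10.750509177863623
stud_p [326.6 102.1] 0.72 [0.5192 0.2886 0.095 ]
cover_grip [324.9 102.6] 0.74 [0.5178 0.2886 0.111 ]
cover_grip [ 24.4 142. ] 0.62 [0.3092 0.3048 0.111 ]
cover [ 50.2 140. ] 0.82 [0.3055 0.3035 0.075 ]
cover [583.2 181.3] 0.17 [0.7094 0.1961 0.075 ]
reset_top [326.5 158.3] 0.62 [0.5122 0.248  0.0715]
box [326.8 156.1] 0.29 [0.5124 0.2409 0.    ]
[np.float64(0.494608), np.float64(0.16193600000000002), 0.0625] [320.39813442 252.76938351]
[np.float64(0.5031), np.float64(0.2051), 0.0625] [320.3264166  201.32012386]
[np.float64(0.511592), np.float64(0.24826399999999998), 0.0715] [320.2869471  147.16348146]
```

View pics/wrist3.png

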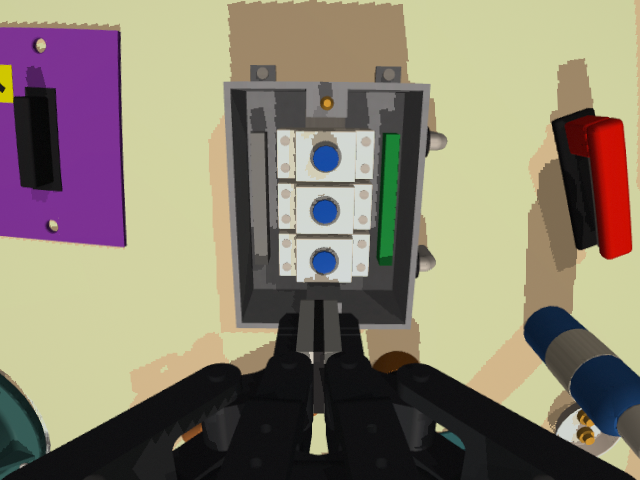

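The box is open with blue buttons at about (325,157), (323,210) and (322,261). The top one is the network's pick. I confirm heights by triangulating the blue blobs.

```bash
python3 - <<'E'
from h import *
print(env.state()["ee_pos"].round(4))
w=env.grab_frame("wrist"); c=env.grab_frame("scene")
def blobs(p,reg,amin):
    f=p["frame"].astype(int); m=((f[...,2]>f[...,0]+50)&(f[...,2]>f[...,1]+35)).astype(np.uint8)
    M=np.zeros_like(m); M[reg]=m[reg]; n,l,st,ce=cv2.connectedComponentsWithStats(M); return [(ce[i].round(1),st[i].tolist()) for i in range(1,n) if st[i,4]>=amin]
bw=blobs(w,np.s_[100:300,270:380],80); print(bw)
bc=blobs(c,np.s_[190:260,330:420],3); print(bc)
for u,_ in bw:
    for z in(.0625,.0715):
        x=atz(w,u,z); print(u,x.round(4),"scene",proj(c,x).round(1))
cv2.imwrite("pics/c3.png",cv2.resize(c["frame"][185:265,330:430,::-1],None,fx=6,fy=6,interpolation=2))
E
```

```text
[0.5016 0.2031 0.255 ]
[(array([320.2, 147.6]), [308, 135, 26, 26, 526]), (array([320.3, 201.6]), [309, 190, 24, 24, 451]), (array([320.5, 252.8]), [309, 242, 24, 23, 410])]
[(array([389.9, 213.2]), [387, 211, 6, 5, 22]), (array([375.4, 218.1]), [373, 216, 6, 5, 25]), (array([360.6, 221. ]), [358, 219, 6, 5, 24])]
[320.2 147.6] [0.5113 0.2473 0.0625] scene [389.8 214.9]
[320.2 147.6] [0.5114 0.2482 0.0715] scene [390.4 212.8]
[320.3 201.6] [0.503  0.2051 0.0625] scene [375.8 217.8]
[320.3 201.6] [0.5034 0.2072 0.0715] scene [376.8 215.6]
[320.5 252.8] [0.4947 0.1621 0.0625] scene [361.4 220.7]
[320.5 252.8] [0.4953 0.1653 0.0715] scene [362.7 218.5]
```

View pics/c3.png

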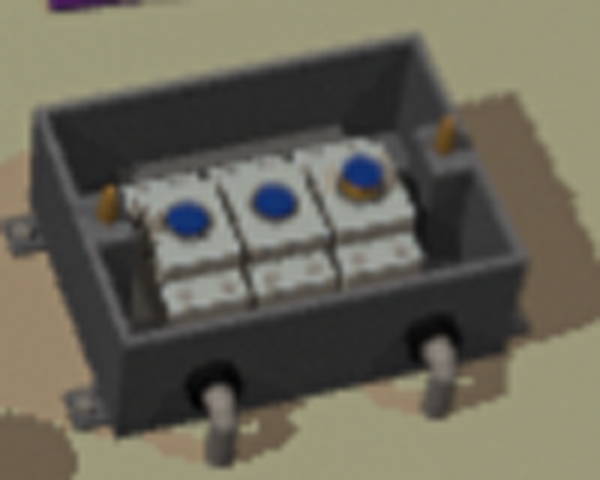

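The +y button clearly shows a yellow stem at crop (362,178), and its height triangulates to about 71 mm. Target is (0.5114, 0.2482).

```bash
python3 - <<'E'
from h import *
s=env.state();print(s["ee_pos"],s["force"]); print(tool(np.array([.5114,.2482,.085])-s["ee_pos"]))
E
```

```text
[0.50149074 0.2037123  0.25491905] [ 0.21521793  0.66211585 -0.1877799 ]
[ 4.56  0.1  16.99]
```

>>> step_arm(
  deltas=[
    {"xyz":[2.5,0,0],"twist":[0,0,0],"claw":0},
    {"xyz":[2.1,0.1,0],"twist":[0,0,0],"claw":0},
    {"xyz":[0,0,4],"twist":[0,0,0],"claw":0},
    {"xyz":[0,0,4],"twist":[0,0,0],"claw":0},
    {"xyz":[0,0,4],"twist":[0,0,0],"claw":0},
    {"xyz":[0,0,3],"twist":[0,0,0],"claw":0},
    {"xyz":[0,0,1.5],"twist":[0,0,0],"claw":0},
    {"xyz":[0,0,0],"twist":[0,0,0],"claw":0},
    {"xyz":[0,0,0],"twist":[0,0,0],"claw":0},
  ],
)

```text
t: 18.27
ee_pos: [0.512, 0.2506, 0.0908]
ee_rot: [2.426, 1.996, 0.003]
force: [-0.3, -0.7, 0.7]
opening: 0.0001
gripper_force: 0.0
```

```bash
python3 - <<'E'
from h import *
s=env.state();print(s["ee_pos"],s["force"]); print(tool(np.array([.5114,.2482,.0715])-s["ee_pos"]))
E
```

```text
[0.51203709 0.25063469 0.09078278] [-0.29268207 -0.72064614  0.6500505 ]
[-0.25 -0.02  1.93]
```

Now press down with force checks; top home = 62.5 mm.

>>> step_arm(
  deltas=[
    {"xyz":[-0.25,0,1],"twist":[0,0,0],"claw":0},
    {"xyz":[0,0,0.8],"twist":[0,0,0],"claw":0},
    {"xyz":[0,0,0.4],"twist":[0,0,0],"claw":0},
    {"xyz":[0,0,0.3],"twist":[0,0,0],"claw":0},
    {"xyz":[0,0,0.2],"twist":[0,0,0],"claw":0},
    {"xyz":[0,0,0],"twist":[0,0,0],"claw":0},
  ],
)

```text
t: 19.02
ee_pos: [0.5107, 0.2473, 0.0627]
ee_rot: [2.426, 1.996, 0.0]
force: [-0.3, -1.0, 1.3]
opening: 0.0
gripper_force: 0.5
```

>>> step_arm(
  deltas=[
    {"xyz":[0,0,0.1],"twist":[0,0,0],"claw":0},
    {"xyz":[0,0,0.05],"twist":[0,0,0],"claw":0},
    {"xyz":[0,0,0],"twist":[0,0,0],"claw":0},
  ],
)

```text
t: 19.4
ee_pos: [0.5107, 0.2473, 0.0625]
ee_rot: [-2.426, -1.995, -0.001]
force: [-2.7, -1.6, 11.8]
opening: -0.0
gripper_force: 6.2
```

>>> step_arm(
  deltas=[
    {"xyz":[0,0,0.05],"twist":[0,0,0],"claw":0},
    {"xyz":[0,0,0],"twist":[0,0,0],"claw":0},
    {"xyz":[0,0,-1],"twist":[0,0,0],"claw":0},
    {"xyz":[0,0,-4],"twist":[0,0,0],"claw":0},
    {"xyz":[0,0,-5],"twist":[0,0,0],"claw":0},
    {"xyz":[0,0,-5],"twist":[0,0,0],"claw":0},
    {"xyz":[0,0,-4],"twist":[0,0,0],"claw":0.2},
    {"xyz":[-4.5,0,0],"twist":[0,0,0],"claw":0.6},
    {"xyz":[0,0,0],"twist":[0,0,0],"claw":0.7},
    {"xyz":[0,0,0],"twist":[0,0,0],"claw":0.7},
  ],
)

```text
t: 20.65
ee_pos: [0.5016, 0.2037, 0.2507]
ee_rot: [-2.426, -1.995, -0.0]
force: [-0.6, 0.2, 0.2]
opening: 0.0598
gripper_force: 0.0
```

```bash
python3 - <<'E'
from h import *
env.grab_frame("wrist");env.grab_frame("wrist")
s=env.state();print(s["ee_pos"].round(4))
w=env.grab_frame("wrist"); c=env.grab_frame("scene"); save(c,"sc5")
def blobs(p,reg,amin):
    f=p["frame"].astype(int); m=((f[...,2]>f[...,0]+50)&(f[...,2]>f[...,1]+35)).astype(np.uint8)
    M=np.zeros_like(m); M[reg]=m[reg]; n,l,st,ce=cv2.connectedComponentsWithStats(M); return [(ce[i].round(1),st[i].tolist()) for i in range(1,n) if st[i,4]>=amin]
bw=blobs(w,np.s_[80:330,260:390],80); print(bw)
print(blobs(c,np.s_[190:260,330:420],3))
for u,_ in bw:
    for z in(.0625,.0715):
        x=atz(w,u,z); print(u,x.round(4),"scene",proj(c,x).round(1))
print(tool(np.array([.5572,-.2372,.217])-s["ee_pos"]))
# box rim outer corners, studs from wrist
for th in("stud_p",):
    for d in env.landmark_of(th,w): print(th,np.round(d["uv"],1),round(d["confidence"],2),atz(w,d["uv"],.095).round(4))
f=c["frame"][185:265,330:430,::-1]; y=((f[...,2].astype(int)-f[...,0]>60)&(f[...,1].astype(int)-f[...,0]>30)); print("yellowish px",np.argwhere(y)[:20].tolist())
E
```

```text
[0.5018 0.2045 0.2504]
[(array([320.7, 148.9]), [308, 136, 26, 26, 515]), (array([320.7, 204.6]), [309, 193, 25, 24, 461]), (array([320.6, 256.1]), [309, 245, 24, 23, 418])]
[(array([389.6, 215.1]), [387, 213, 6, 5, 23]), (array([375.4, 218.1]), [373, 216, 6, 5, 25]), (array([360.6, 221. ]), [358, 219, 6, 5, 24])]
[320.7 148.9] [0.5114 0.2481 0.0625] scene [390.  214.8]
[320.7 148.9] [0.5116 0.2491 0.0715] scene [390.7 212.8]
[320.7 204.6] [0.5031 0.2051 0.0625] scene [375.8 217.8]
[320.7 204.6] [0.5035 0.2072 0.0715] scene [376.8 215.6]
[320.6 256.1] [0.4948 0.1622 0.0625] scene [361.4 220.8]
[320.6 256.1] [0.4954 0.1655 0.0715] scene [362.8 218.5]
[-42.29  13.88   3.35]
stud_p [320.9  94.4] 0.98 [0.519  0.2871 0.095 ]
stud_p [324.3 318.2] 0.93 [0.4899 0.1225 0.095 ]
stud_p [582.9 417.7] 0.45 [ 0.7019 -0.0267  0.095 ]
yellowish px [[20, 74], [21, 74], [22, 73], [22, 74], [23, 73], [23, 74], [24, 73], [31, 18], [32, 17], [32, 18], [33, 17], [33, 18], [34, 17], [35, 17]]
```

The button is home: the scene row moved from 213.2 to 215.1, matching 62.5 mm. Back to the cover.

>>> step_arm(
  deltas=[
    {"xyz":[-2.3,0.9,0],"twist":[0,0,0],"claw":0.7},
    {"xyz":[-5,1.6,0],"twist":[0,0,0],"claw":0.7},
    {"xyz":[-5,1.6,0],"twist":[0,0,0],"claw":0.7},
    {"xyz":[-5,1.6,0],"twist":[0,0,0],"claw":0.7},
    {"xyz":[-5,1.6,0],"twist":[0,0,0],"claw":0.7},
    {"xyz":[-5,1.6,0],"twist":[0,0,0],"claw":0.7},
    {"xyz":[-5,1.6,0],"twist":[0,0,0],"claw":0.7},
    {"xyz":[-5,1.7,0],"twist":[0,0,0],"claw":0.7},
    {"xyz":[-5,1.7,0],"twist":[0,0,-7],"claw":0.7},
    {"xyz":[0,0,3],"twist":[0,0,-7],"claw":0.7},
  ],
)

```text
t: 22.15
ee_pos: [0.5585, -0.2458, 0.2229]
ee_rot: [2.162, 2.267, -0.0]
force: [-0.5, 0.8, -0.2]
opening: 0.0596
gripper_force: 0.0
```

>>> step_arm(
  deltas=[
    {"xyz":[0,0,3],"twist":[0,0,0],"claw":0.7},
    {"xyz":[0,0,3],"twist":[0,0,0],"claw":0.7},
    {"xyz":[0,0,0],"twist":[0,0,0],"claw":0.7},
    {"xyz":[0,0,0],"twist":[0,0,0],"claw":0.7},
  ],
)

```text
t: 22.65
ee_pos: [0.5575, -0.2388, 0.1615]
ee_rot: [2.164, 2.276, 0.0]
force: [-0.2, -0.2, 0.2]
opening: 0.0599
gripper_force: 0.0
```

```bash
sed -i 's/\.081)/.010)/; s/\.111)/.040)/' meas.py; python3 meas.py; python3 - <<'E'
from h import *
s=env.state(); print(s["ee_rot"],tool(np.array([.5572,-.2372,.0155])-s["ee_pos"]))
print("dyaw", np.degrees((R.from_rotvec(s["ee_rot"]).inv()*R.from_rotvec([2.165,2.276,0.001])).as_rotvec()))
E
```

```text
[ 0.5578 -0.239   0.162 ] az 2.9027932566611985
[  204    67   228   271 46690]
[[431, 68], [415, 302], [398, 336], [239, 336], [221, 304], [204, 69]] [[0.6258, -0.1335, 0.01], [0.6348, -0.3019, 0.01], [0.6251, -0.3323, 0.01], [0.4995, -0.3386, 0.01], [0.486, -0.3112, 0.01], [0.4774, -0.1417, 0.01]] [ 0.55810805 -0.25986465  0.01      ]
cover_grip [316.9 227.6] 0.8 [ 0.5563 -0.2374  0.04  ]
m23
[2.16283315e+00 2.27513859e+00 1.63573056e-03] [ 0.2  -0.08 14.67]
dyaw [0.1004341  0.07186727 0.03567365]
```

>>> step_arm(
  deltas=[
    {"xyz":[0.2,-0.08,4],"twist":[0,0,0],"claw":0.7},
    {"xyz":[0,0,4],"twist":[0,0,0],"claw":0.7},
    {"xyz":[0,0,3],"twist":[0,0,0],"claw":0.7},
    {"xyz":[0,0,2],"twist":[0,0,0],"claw":0.7},
    {"xyz":[0,0,1],"twist":[0,0,0],"claw":0.7},
    {"xyz":[0,0,0.6],"twist":[0,0,0],"claw":0.5},
    {"xyz":[0,0,0],"twist":[0,0,0],"claw":0.3},
    {"xyz":[0,0,0],"twist":[0,0,0],"claw":0.25},
    {"xyz":[0,0,0],"twist":[0,0,0],"claw":0.22},
    {"xyz":[0,0,0],"twist":[0,0,0],"claw":0.2},
  ],
)

```text
t: 24.05
ee_pos: [0.5565, -0.2368, 0.0153]
ee_rot: [2.164, 2.276, 0.001]
force: [0.5, -0.1, 1.3]
opening: 0.017
gripper_force: 0.4
```

>>> step_arm(
  deltas=[
    {"xyz":[0,0,0],"twist":[0,0,0],"claw":0.19},
    {"xyz":[0,0,0],"twist":[0,0,0],"claw":0.17},
    {"xyz":[0,0,0],"twist":[0,0,0],"claw":0.17},
    {"xyz":[0,0,0],"twist":[0,0,0],"claw":0.17},
  ],
)

```text
t: 24.55
ee_pos: [0.5569, -0.2368, 0.0153]
ee_rot: [2.163, 2.276, 0.001]
force: [1.1, 0.1, 4.9]
opening: 0.015
gripper_force: 37.9
```

>>> step_arm(
  deltas=[
    {"xyz":[0,0,-0.5],"twist":[0,0,0],"claw":0.17},
    {"xyz":[0,0,-1.5],"twist":[0,0,0],"claw":0.17},
    {"xyz":[0,0,-3],"twist":[0,0,0],"claw":0.17},
    {"xyz":[0,0,-4],"twist":[0,0,0],"claw":0.17},
    {"xyz":[0,0,-4],"twist":[0,0,0],"claw":0.17},
    {"xyz":[0,0,-4],"twist":[0,0,0],"claw":0.17},
    {"xyz":[0,0,-3],"twist":[0,0,0],"claw":0.17},
    {"xyz":[0,0,0],"twist":[0,0,7],"claw":0.17},
    {"xyz":[0,0,0],"twist":[0,0,7],"claw":0.17},
    {"xyz":[0,0,0],"twist":[0,0,0],"claw":0.17},
  ],
)

```text
t: 25.8
ee_pos: [0.5547, -0.2362, 0.2149]
ee_rot: [-2.424, -1.996, 0.001]
force: [0.4, -0.1, -1.9]
opening: 0.0153
gripper_force: 37.3
```

```bash
python3 - <<'E'
from h import *
s=env.state();print(s["ee_pos"],s["force"],s["gripper_force"]); print(tool(np.array([.5030,.2050,.20])-s["ee_pos"]))
print("dyaw", np.degrees((R.from_rotvec(s["ee_rot"]).inv()*R.from_rotvec([2.426,1.995,0.002])).as_rotvec()))
E
```

```text
[ 0.55467731 -0.23622857  0.21485938] [ 0.41460904 -0.06566975 -1.87743405] 37.34571039676666
[ 42.31 -13.53   1.51]
dyaw [-0.16341866  0.02814617  0.08131631]
```

>>> step_arm(
  deltas=[
    {"xyz":[2.3,-0.7,0],"twist":[0,0,0],"claw":0.17},
    {"xyz":[4.5,-1.4,0],"twist":[0,0,0],"claw":0.17},
    {"xyz":[5,-1.6,0],"twist":[0,0,0],"claw":0.17},
    {"xyz":[5,-1.6,0],"twist":[0,0,0],"claw":0.17},
    {"xyz":[5,-1.6,0],"twist":[0,0,0],"claw":0.17},
    {"xyz":[5,-1.6,0],"twist":[0,0,0],"claw":0.17},
    {"xyz":[5,-1.6,0],"twist":[0,0,0],"claw":0.17},
    {"xyz":[5,-1.6,0],"twist":[0,0,0],"claw":0.17},
    {"xyz":[3.5,-1.2,0],"twist":[0,0,0],"claw":0.17},
    {"xyz":[2,-0.6,0],"twist":[0,0,0],"claw":0.17},
  ],
)

```text
t: 27.05
ee_pos: [0.5039, 0.2066, 0.2147]
ee_rot: [-2.421, -2.001, 0.001]
force: [0.6, -0.3, -2.0]
opening: 0.0153
gripper_force: 37.4
```

>>> step_arm(
  deltas=[
    {"xyz":[0,0,4],"twist":[0,0,0],"claw":0.17},
    {"xyz":[0,0,3],"twist":[0,0,0],"claw":0.17},
    {"xyz":[0,0,1],"twist":[0,0,0],"claw":0.17},
    {"xyz":[0,0,0],"twist":[0,0,0],"claw":0.17},
    {"xyz":[0,0,0],"twist":[0,0,0],"claw":0.17},
    {"xyz":[0,0,0],"twist":[0,0,0],"claw":0.17},
  ],
)

```text
t: 27.8
ee_pos: [0.5058, 0.2046, 0.1359]
ee_rot: [2.426, 1.995, 0.003]
force: [-0.2, -0.1, -0.8]
opening: 0.0149
gripper_force: 37.3
```

```bash
python3 - <<'E'
from h import *
for _ in range(4): env.grab_frame("wrist")
s=env.state();print(s["ee_pos"],s["force"],s["gripper_force"]); print(tool(np.array([.5031,.2050,.112])-s["ee_pos"]))
print("dyaw", np.degrees((R.from_rotvec(s["ee_rot"]).inv()*R.from_rotvec([2.426,1.995,0.002])).as_rotvec()))
w=env.grab_frame("wrist"); save(w,"w6")
# cover corners at measured top height
z=s["ee_pos"][2]-.0115+.006
f=w["frame"].astype(int); m=((f.min(2)>130)&(f.max(2)-f.min(2)<20)).astype(np.uint8)
n,l,st,c=cv2.connectedComponentsWithStats(m); i=1+np.argmax(st[1:,4]); 
ct=max(cv2.findContours((l==i).astype(np.uint8),0,2)[0],key=cv2.contourArea)
q=cv2.approxPolyDP(cv2.convexHull(ct),8,True)[:,0]; W=np.array([atz(w,u,z) for u in q]); print(q.tolist(),W.round(4).tolist(),W.mean(0))
E
```

```text
[0.50513105 0.20464836 0.13528246] [ 0.48769572 -0.16407966 -2.96684521] 37.31368660926819
[-0.01 -0.21  2.33]
dyaw [-0.03708604 -0.00361771  0.03258164]
[[542, 45], [494, 387], [142, 386], [101, 115], [213, 41]] [[0.5967, 0.2879, 0.1298], [0.5713, 0.1565, 0.1298], [0.4247, 0.1857, 0.1298], [0.446, 0.2941, 0.1298], [0.4902, 0.3086, 0.1298]] [0.5057971  0.24657379 0.12978246]
```

View pics/w6.png

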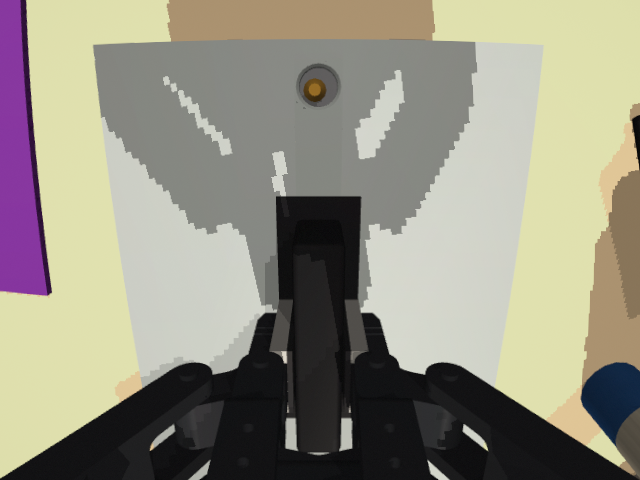

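The hole (≈318,86) shows the brass stud tip (≈314,90) through it. I compute the offset.

```bash
cat > fit.py <<'E'
from h import *
w=env.grab_frame("wrist"); s=env.state(); f=w["frame"].astype(int); z=s["ee_pos"][2]-.0055
r=np.s_[45:140,280:360]; a=f[r]
# brass
m=((a[...,0]-a[...,2])>70); c=np.argwhere(m&(a[...,0]>130)); print("brass bright",c.mean(0)+[45,280],len(c),c.min(0)+[45,280],c.max(0)+[45,280]); u=(c.mean(0)+[45,280])[::-1]
g=cv2.cvtColor(w["frame"],cv2.COLOR_RGB2GRAY)[r]; h=cv2.HoughCircles(cv2.resize(g,None,fx=4,fy=4,interpolation=2),cv2.HOUGH_GRADIENT,1,200,param1=80,param2=15,minRadius=60,maxRadius=120)
h=h[0,0]/4; print("circle",h[:2]+[280,45],h[2])
H=atz(w,h[:2]+[280,45],z); S=atz(w,u,.095); print("hole",H,"stud",S,"tool shift",tool((S-H)*[1,1,0]),"expect hole from tcp",H-s["ee_pos"])
L=atz(w,(94,45),z); Q=atz(w,(542,45),z); print("edge yaw",np.degrees(np.arctan2(Q[1]-L[1],Q[0]-L[0])),np.linalg.norm(Q-L),"tcp",s["ee_pos"],s["force"])
cv2.imwrite("pics/hole.png",cv2.resize(w["frame"][r][...,::-1],None,fx=6,fy=6,interpolation=2))
E
python3 fit.py
```

```text
brass bright [ 88.87155963 314.40366972] 109 [ 83 309] [ 94 320]
circle [318.625  86.375] 19.9
hole [0.52100549 0.28772416 0.1295213 ] stud [0.51935344 0.28822645 0.095     ] tool shift [ 0.02 -0.17 -0.  ] expect hole from tcp [ 0.016036    0.08315334 -0.0055    ]
edge yaw -11.10478754908645 0.14891917350572828 tcp [0.50496949 0.20457082 0.1350213 ] [ 0.25403747  0.45706624 -2.52740744]
```

>>> step_arm(
  deltas=[
    {"xyz":[0,-0.19,1],"twist":[0,0,0],"claw":0.17},
    {"xyz":[0,0,1],"twist":[0,0,0],"claw":0.17},
    {"xyz":[0,0,0],"twist":[0,0,0],"claw":0.17},
    {"xyz":[0,0,0],"twist":[0,0,0],"claw":0.17},
    {"xyz":[0,0,0],"twist":[0,0,0],"claw":0.17},
  ],
)

```text
t: 28.72
ee_pos: [0.5033, 0.2048, 0.115]
ee_rot: [2.426, 1.996, 0.001]
force: [1.0, 0.1, -2.5]
opening: 0.0152
gripper_force: 37.4
```

```bash
python3 fit.py; python3 fit.py
```

```text
fit.py:5: RuntimeWarning: Mean of empty slice.
  m=((a[...,0]-a[...,2])>70); c=np.argwhere(m&(a[...,0]>130)); print("brass bright",c.mean(0)+[45,280],len(c),c.min(0)+[45,280],c.max(0)+[45,280]); u=(c.mean(0)+[45,280])[::-1]
  ret = um.true_divide(
Traceback (most recent call last):
  File "fit.py", line 5, in <module>
    m=((a[...,0]-a[...,2])>70); c=np.argwhere(m&(a[...,0]>130)); print("brass bright",c.mean(0)+[45,280],len(c),c.min(0)+[45,280],c.max(0)+[45,280]); u=(c.mean(0)+[45,280])[::-1]
                                                                                                                ~~~~~^^^
ValueError: zero-size array to reduction operation minimum which has no identity
fit.py:5: RuntimeWarning: Mean of empty slice.
  m=((a[...,0]-a[...,2])>70); c=np.argwhere(m&(a[...,0]>130)); print("brass bright",c.mean(0)+[45,280],len(c),c.min(0)+[45,280],c.max(0)+[45,280]); u=(c.mean(0)+[45,280])[::-1]
  ret = um.true_divide(
Traceback (most recent call last):
  File "fit.py", line 5, in <module>
    m=((a[...,0]-a[...,2])>70); c=np.argwhere(m&(a[...,0]>130)); print("brass bright",c.mean(0)+[45,280],len(c),c.min(0)+[45,280],c.max(0)+[45,280]); u=(c.mean(0)+[45,280])[::-1]
                                                                                                                ~~~~~^^^
ValueError: zero-size array to reduction operation minimum which has no identity
```

Stud is darker in the shadow now; loosen the threshold.

```bash
sed -i 's/>70); c=np.argwhere(m&(a\[...,0\]>130))/>35); c=np.argwhere(m\&(a[...,0]>60))/' fit.py; python3 fit.py
```

```text
brass bright [ 85.83870968 317.45905707] 403 [ 75 306] [100 330]
circle [319.125  86.625] 20.4
hole [0.51943513 0.28786307 0.10955136] stud [0.51900662 0.28871532 0.095     ] tool shift [ 0.08 -0.06 -0.  ] expect hole from tcp [ 0.0161863  0.0829495 -0.0055   ]
edge yaw -11.119506557905188 0.14878201238800706 tcp [0.50324883 0.20491356 0.11505136] [-0.17579135  0.176625   -2.40850117]
```

View pics/hole.png

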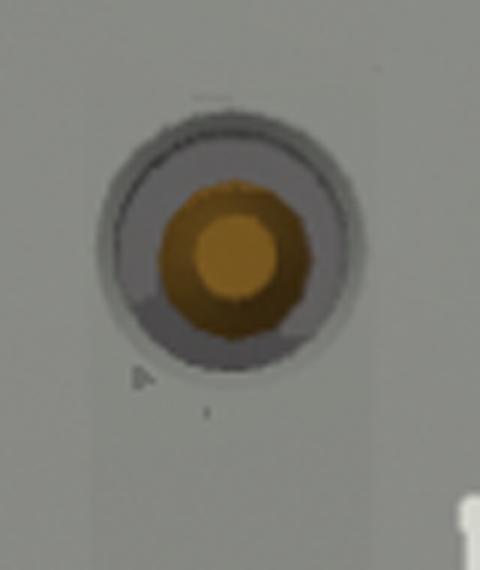

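Stud is well centred in the hole (tip at 319,88; hole 319,86.6). Seating slowly, checking force.

>>> step_arm(
  deltas=[
    {"xyz":[0,0,0.4],"twist":[0,0,0],"claw":0.17},
    {"xyz":[0,0,0.4],"twist":[0,0,0],"claw":0.17},
    {"xyz":[0,0,0.3],"twist":[0,0,0],"claw":0.17},
    {"xyz":[0,0,0.2],"twist":[0,0,0],"claw":0.17},
    {"xyz":[0,0,0],"twist":[0,0,0],"claw":0.17},
  ],
)

```text
t: 29.5
ee_pos: [0.503, 0.2048, 0.1016]
ee_rot: [-2.426, -1.996, 0.001]
force: [0.5, -0.0, -2.7]
opening: 0.0152
gripper_force: 37.4
```

>>> step_arm(
  deltas=[
    {"xyz":[0,0,0.3],"twist":[0,0,0],"claw":0.17},
    {"xyz":[0,0,0.3],"twist":[0,0,0],"claw":0.17},
    {"xyz":[0,0,0],"twist":[0,0,0],"claw":0.17},
  ],
)

```text
t: 29.88
ee_pos: [0.5029, 0.2048, 0.0955]
ee_rot: [-2.426, -1.996, 0.001]
force: [0.6, -0.2, -2.6]
opening: 0.0153
gripper_force: 37.4
```

No resistance; both studs have entered. The last 9 mm:

>>> step_arm(
  deltas=[
    {"xyz":[0,0,0.3],"twist":[0,0,0],"claw":0.17},
    {"xyz":[0,0,0.3],"twist":[0,0,0],"claw":0.17},
    {"xyz":[0,0,0.15],"twist":[0,0,0],"claw":0.17},
    {"xyz":[0,0,0.1],"twist":[0,0,0],"claw":0.17},
    {"xyz":[0,0,0],"twist":[0,0,0],"claw":0.17},
  ],
)

```text
t: 30.5
ee_pos: [0.503, 0.2048, 0.0873]
ee_rot: [-2.426, -1.996, 0.0]
force: [0.5, 0.6, -2.1]
opening: 0.0154
gripper_force: 37.4
```

>>> step_arm(
  deltas=[
    {"xyz":[0,0,0.05],"twist":[0,0,0],"claw":0.17},
    {"xyz":[0,0,0],"twist":[0,0,0],"claw":0.17},
  ],
)

```text
t: 30.75
ee_pos: [0.503, 0.2049, 0.0868]
ee_rot: [-2.426, -1.996, -0.0]
force: [-0.3, 0.1, -2.1]
opening: 0.0155
gripper_force: 37.4
```

>>> step_arm(
  deltas=[
    {"xyz":[0,0,0.05],"twist":[0,0,0],"claw":0.17},
    {"xyz":[0,0,0],"twist":[0,0,0],"claw":0.17},
  ],
)

```text
t: 31.0
ee_pos: [0.5031, 0.2049, 0.0864]
ee_rot: [2.426, 1.996, 0.0]
force: [0.3, 0.7, -3.0]
opening: 0.0151
gripper_force: 37.5
```

>>> step_arm(
  deltas=[
    {"xyz":[0,0,0.03],"twist":[0,0,0],"claw":0.17},
    {"xyz":[0,0,0],"twist":[0,0,0],"claw":0.17},
  ],
)

```text
t: 31.25
ee_pos: [0.5031, 0.2049, 0.0863]
ee_rot: [-2.426, -1.996, -0.0]
force: [-0.9, -0.9, 2.6]
opening: 0.0153
gripper_force: 38.1
```

Contact on the rim. Release, back off straight up.

>>> step_arm(
  deltas=[
    {"xyz":[0,0,0],"twist":[0,0,0],"claw":0.2},
    {"xyz":[0,0,0],"twist":[0,0,0],"claw":0.35},
    {"xyz":[0,0,0],"twist":[0,0,0],"claw":0.7},
    {"xyz":[0,0,0],"twist":[0,0,0],"claw":0.8},
    {"xyz":[0,0,-2],"twist":[0,0,0],"claw":0.8},
    {"xyz":[0,0,-4],"twist":[0,0,0],"claw":0.8},
    {"xyz":[0,0,-4],"twist":[0,0,0],"claw":0.8},
    {"xyz":[0,0,-4],"twist":[0,0,0],"claw":0.8},
    {"xyz":[0,0,-2],"twist":[0,0,0],"claw":0.8},
    {"xyz":[0,0,0],"twist":[0,0,0],"claw":0.8},
  ],
)

```text
t: 32.5
ee_pos: [0.504, 0.2052, 0.2474]
ee_rot: [2.426, 1.996, 0.006]
force: [0.1, -0.2, 0.3]
opening: 0.0683
gripper_force: 0.0
```

```bash
sed -i 's/\.010)/.081)/; s/\.040)/.111)/' meas.py; python3 meas.py; python3 - <<'E'
from h import *
t=env.grab_frame("top"); s=env.grab_frame("scene")
for th in("jar","spray","brush","dish","stapler","terminal","hanger"):
    print(th,[ (atz(p,d[0]["uv"],0).round(3)[:2].tolist()) for p in(t,s) for d in [env.landmark_of(th,p)] if d])
print("stud",[np.round(d["uv"],1) for d in env.landmark_of("stud_p",s)],"grip",[np.round(d["uv"],1) for d in env.landmark_of("cover_grip",s)])
E
```

```text
[0.503  0.205  0.2461] az -11.100113353769423
[  209    74   216   258 42241]
[[424, 75], [407, 330], [228, 331], [209, 75]] [[0.5945, 0.2879, 0.081], [0.5567, 0.0934, 0.081], [0.4113, 0.1211, 0.081], [0.4488, 0.3165, 0.081]] [0.5028262  0.20472393 0.081     ]
stud_p [321.7 325.9] 0.93 [0.4896 0.119  0.095 ]
stud_p [318.1  96.7] 0.73 [0.5198 0.287  0.095 ]
stud_p [317.  224.9] 0.26 [0.5019 0.2002 0.095 ]
cover_grip [  8.3 136.9] 0.73 [0.31   0.3064 0.111 ]
m33
jar [[0.545, -0.013], [0.555, -0.011]]
spray [[0.71, 0.023], [0.719, 0.016]]
brush [[0.387, -0.019], [0.389, -0.019]]
dish [[0.765, -0.127]]
stapler [[0.756, 0.169], [0.755, 0.158]]
terminal [[0.535, -0.501], [0.538, -0.496]]
hanger [[0.636, 0.482], [0.618, 0.488]]
stud [array([349.1, 212.6]), array([289.6, 228.8])] grip [array([191.1, 223.7]), array([375.1, 204.3]), array([362.5, 157.2]), array([371. , 232.3])]
```

The cover's corners match their starting positions to under 1 mm at rim height, so it lies flat. The bystanders are within detection scatter, and the gripper is clear.

```bash
python3 -c "
from workcell import env
print(env.finish_job())"
```

```text
the job is handed in; nothing more can be done
None
```

I laid the cover on the mat, pushed the popped +y reset button fully home, then put the cover back flat over both studs and let go; the job was handed in just after t = 32.5 s, but no verdict came back.

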